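# Make up a weighed batch of test tiles from the magazine

## Robot

A 7-joint arm with a two-finger parallel gripper is mounted at the origin on a cart in front of the work surface, level with it; the furniture and walls round the work are solid. World frame = base frame: x ahead of the robot, y to its left, z up, the work surface at z = 0. Lengths are in m, angles in rad, forces in N, time in s.
With the tool pointing down it reaches from about 0.4 to 0.9 m from the base axis. Payload 5.6 kg.
Tool frame: the origin (TCP) lies midway between the tips of the shut fingers; the grasp point (between the pads) lies 19 mm behind it; z points along the fingers, y is the line along which they close (so a half turn about z gives the same grasp; the last joint's range is limited). The gripper opens to 92 mm and grips with 3 to 60 N. Pads are 20 mm wide; open, the fingers measure 128 mm over their backs; the gripper's body (75 mm by 189 mm) begins 69 mm behind the grasp point.
Start: joints at [-1.352, 0.468, -0.012, 1.603, 0.006, 1.071, -0.056], TCP at [0.168, 0.628, 0.215] pointing down, gripper open.
Joint ranges: [-2.53, 2.53], [-0.31, 2.02], [-1.57, 1.55], [0.28, 2.44], [-1.29, 4.43], [0.15, 1.84], [-2.92, 2.92]. Speed limits (rad/s): [2.57, 2.57, 3.14, 3.14, 3.14, 3.14, 3.14].

## Interface

Orientations are given as a 3x3 rotation matrix whose columns are the frame's x, y, z axes.
In Python, from station import env, effector, solver, viewer, workorder, search_frame, tip_of gives the robot as it stands. Calls block until the motion is done:
- env.reach(position, orientation): joint-space move of the TCP to a pose.
- env.movel(position, frame=None, rate=0.15): straight line of the TCP; frame=None keeps the orientation; rate is the mean speed in m/s.
- env.goto_joints(angles): joint-space move.
- effector.release() and effector.grasp(squeeze=None): open the fingers fully, or close them until they stop; squeeze is the grip in N (None keeps the last).
- env.pause(seconds).
- solver.inverse_kinematics(position, orientation): joint angles nearest the present ones, or None.
- env.sense(): the state.
- viewer.read_camera(name): name is "side" or "top" or "wrist"; returns (picture, depth): 420x560x3 uint8, red, green, blue; 420x560 float32, m along the optical axis (not along the pixel's ray), 0 where there is no reading.
- viewer.camera_info(name): a dict with "intrinsics" (3x3 intrinsics, pixels), "eye" and "rotation" of the camera in the world; the wrist camera has in their place "T_tool_cam" (4x4, takes a point from camera to tool coordinates, whose origin is the TCP and whose axes are the flange's). Camera axes: x right, y up, looking along -z (the intrinsics and any distortion apply to the point x, -y, -z); pixel columns grow to the right and rows downward; lengths in m; the calibration is good to about 2 mm. A picture is of the moment at which its call begins: read the wrist's pose just before it. camera_info takes no time and is no camera call.
A pose or a line that the arm cannot do raises env.PlanningError and nothing moves.
- workorder.finish_job(): hands the job in; it is judged then, once.
Trained networks look in the newest picture that a camera, given by its name, has taken for a name from the list of things; names that differ only in an ending like _2 or _b are one class to them, and where a whole thing is asked for, a point or a joint stands for the part that bears it (a point fixed in the world has none). Each returns a list of dicts, best first, with "score" (0 to 1); they miss things now and then, are a little off and sometimes report something else, mostly with a low value. They report only what shows in the picture. A call takes as long as a camera call. They do not tell look-alikes from the thing itself.
- search_frame(camera, name): "at" ([x, y, z] in m, in world coordinates, good to about 4 mm: the middle of the surface that is visible of it).
- tip_of(camera, name): "at" ([x, y, z] in m, in world coordinates, good to about 4 mm: a listed point, or the origin of a listed thing).
The state is a dict: "t": time; "joint_positions": joint angles; "joint_velocities": joint speeds; "tau": joint torques, N m; "ee_pos": TCP position; "tcp_rot": TCP orientation; "wrist_force": force on the tool from outside, world axes, zero at the start; "moment": the same for the moment, N m; "gripper_width": finger opening in m; "grasp_force": force on a finger pad.
Only numpy, scipy, OpenCV 4.12 (cv2) and the standard library are available. Lean on these libraries where they do the work, as an engineer would, in place of code of your own. Each camera call takes 0.05 s, during which the arm holds its last target. There are 200 camera calls.

## Task

Make up a batch of test tiles on the spring balance. First lay every loose full-length tile from the desk in the pan, but leave the short reject on the desk; then take tiles from the magazine, one after the other and always the bottom one (shove it out a little with the pusher, let the pusher go, and pull the tile out sideways by its end), and lay them in the pan until the pointer stands between the two raised index bars. At the end the pusher is home, no tile is left half out of the magazine or lying about, and the beaker, the bottle and the eraser have been left alone.

Things in the scene. Friction and masses are not known exactly. Their poses are not given: they have to be found in the camera images.
- M1_c (a point): Bottom tile of the stack in the magazine: 110 x 50 x 12 mm flat terracotta tile, 0.15 kg (within 4 %), point at its centre; x along its 50 mm width, y along its 110 mm length, z up through its thickness
- M2_c (a point): Tile no. 2 from the bottom of the stack in the magazine: 110 x 50 x 12 mm flat terracotta tile, 0.15 kg (within 4 %), point at its centre; x along its 50 mm width, y along its 110 mm length, z up through its thickness
- M3_c (a point): Tile no. 3 from the bottom of the stack in the magazine: 110 x 50 x 12 mm flat terracotta tile, 0.15 kg (within 4 %), point at its centre; x along its 50 mm width, y along its 110 mm length, z up through its thickness
- M4_c (a point): Tile no. 4 from the bottom of the stack in the magazine: 110 x 50 x 12 mm flat terracotta tile, 0.15 kg (within 4 %), point at its centre; x along its 50 mm width, y along its 110 mm length, z up through its thickness
- M5_c (a point): Tile no. 5 from the bottom of the stack in the magazine: 110 x 50 x 12 mm flat terracotta tile, 0.15 kg (within 4 %), point at its centre; x along its 50 mm width, y along its 110 mm length, z up through its thickness
- D1_c (a point): Loose full-length tile lying on the desk (one or two of these are there): 110 x 50 x 12 mm flat terracotta tile, 0.15 kg (within 4 %), point at its centre; x along its 50 mm width, y along its 110 mm length, z up through its thickness
- D2_c (a point): Loose full-length tile lying on the desk (one or two of these are there): 110 x 50 x 12 mm flat terracotta tile, 0.15 kg (within 4 %), point at its centre; x along its 50 mm width, y along its 110 mm length, z up through its thickness
- S1_c (a point): Short reject tile lying on the desk: looks like the others but 80 mm long (50 x 80 x 12 mm, 0.11 kg), point at its centre, axes as for the tiles
- mag_bed (a point): Fixed tile magazine (grey bed, aluminium shaft): centre of the shaft's floor, 24 mm above the desk. -y = the way out, +y = toward the pusher, z up. Shaft 53.4 (x) x 115 mm (y) inside, 72 mm wide outside; cheeks and rear wall reach 62 mm above the floor. Tiles lie with their length along y and sink by themselves when the bottom one is gone
- mag_exit (a point): Foot of the exit slot, at y = -63.5 mm of mag_bed (outer face of the exit wall, level with the floor; same axes). The slot is 16 mm high: only the bottom tile passes; the exit wall reaches 52 mm above the floor. From here a bare rail, 30 mm wide and level with the floor, runs out 119 mm further toward -y and carries a tile that has been pulled out
- pusher (a joint): Pusher: 0 m = home, 0.062 m = fully in. It slides toward -y of mag_bed; its 44 mm wide, 9 mm thick blade meets the bottom tile after some 4 mm and shoves it as far out of the exit slot as it moves further. A spring takes it home when let go (1.5 N at home, 4.6 N fully in); sliding a tile under the stack takes up to about 15 N more
- pusher_knob (a point): Centre of the pusher's upright black knob, 32 (x) x 16 (y) x 42 mm high, axes as mag_bed; at home it stands 149 mm from the shaft's centre toward +y, its centre 54 mm above the desk. Its rear (+y) face is free to push on
- pan (a joint): How far the balance pan has sunk, m: 0 = empty; every full-length tile lowers it by 0.009 m (spring, stays level, damped). The pointer moves along graduations 0.009 m apart on the post and is between the two raised index bars from 0.0315 to 0.0405 m; stop at 0.058 m
- pan_floor (a point): Centre of the spring balance's pan on its floor's upper face, 120 mm above the desk when empty; sinks with the pan. Pan 144 x 144 mm inside, rim 8 mm high; z up, +x toward the graduated post (220 mm tall, 60 mm wide, its face 113 mm from the pan's centre). The pointer bracket rises 81 mm above the pan's floor at x = +76 mm, y = 0
- beaker: Bystander: white plastic beaker, 79 mm across, 64 mm high; origin under its centre
- bottle_small: Bystander: small brown bottle with white cap, 56 mm across, 118 mm high; origin under its centre
- eraser: Bystander: eraser, 20 x 42 x 13 mm; origin under its centre
Not all that is in view belongs to the job. What is shaped like the part that bears S1_c but yellow is not meant.

How it is judged:
By the outcome, as a careful person would: the job done as asked, in the order asked, and still so for the second after the job is handed in, with the robot touching nothing.
Of D1, D2 only 1 to 2 are there at a start; the rules pass over those that are not, and their reading is None.
At some moment in a run one of D1, D2, S1 may be knocked a few centimetres aside while the robot is not near it.
Once in a run the grip may slacken for a moment while it holds something.
It also fails if it takes over 208 s, if anything falls off the work surface, if the arm or the gripper's body presses on something with over 40 N, if the wrist force passes 120 N, or if a joint passes its speed limit or range.

## Working session

There is one attempt and no reset: what is moved stays moved. The work goes in short steps, each a Python script; the robot and the scene stay as the last script left them, time stands still between calls to the robot, and variables do not carry over. Pictures are saved under pics/ and viewed, at most 14 in all, crops included, and the job is handed in when it is done.

```bash
ls; mkdir -p pics
python3 - <<'E'
from station import env, effector, solver, viewer, workorder, search_frame, tip_of
import cv2, numpy as np
for c in ("top","side"):
    p,d=viewer.read_camera(c); cv2.imwrite(f"pics/{c}0.png",p[:,:,::-1])
    i=viewer.camera_info(c); print(c,np.round(i["intrinsics"],1).tolist(),np.round(i["eye"],3),np.round(i["rotation"],3).tolist(),[k for k in i])
    for n in ("M1_c","M5_c","D1_c","S1_c","mag_bed","mag_exit","pusher_knob","pan_floor","beaker","bottle_small","eraser"):
        print(n,[(np.round(r["at"],3).tolist(),round(r["score"],2)) for r in tip_of(c,n)[:4]])
    print("t",env.sense()["t"])
E
```

```text
pics
top [[418.2, 0.0, 284.4], [0.0, 418.2, 214.4], [0.0, 0.0, 1.0]] [0.317 0.026 1.176] [[0.06, 0.976, -0.209], [-0.998, 0.06, -0.008], [0.005, 0.209, 0.978]] ['intrinsics', 'eye', 'rotation']
M1_c []
M5_c []
D1_c []
S1_c [([0.405, 0.165, 0.007], 0.76), ([0.42, 0.294, 0.005], 0.68)]
mag_bed [([0.676, 0.035, -0.002], 0.73), ([0.57, 0.205, 0.022], 0.57)]
mag_exit [([0.558, 0.145, 0.022], 0.95)]
pusher_knob [([0.587, 0.354, 0.055], 0.61)]
pan_floor [([0.5, -0.21, 0.121], 0.55), ([0.35, -0.15, 0.001], 0.5)]
beaker [([0.677, 0.037, -0.003], 0.89)]
bottle_small [([0.718, -0.074, -0.002], 0.59)]
eraser [([0.349, -0.15, 0.001], 0.55), ([0.497, -0.208, 0.121], 0.36)]
t 0.6
side [[406.8, 0.0, 282.6], [0.0, 406.8, 202.5], [0.0, 0.0, 1.0]] [ 0.338 -0.714  0.723] [[0.969, 0.169, -0.179], [-0.245, 0.608, -0.755], [-0.019, 0.776, 0.631]] ['intrinsics', 'eye', 'rotation']
M1_c []
M5_c [([0.566, 0.205, 0.083], 0.66)]
D1_c []
S1_c [([0.419, 0.296, 0.004], 0.65), ([0.403, 0.168, 0.006], 0.59)]
mag_bed [([0.571, 0.202, 0.024], 0.74)]
mag_exit [([0.556, 0.143, 0.018], 0.57)]
pusher_knob [([0.584, 0.355, 0.053], 0.6)]
pan_floor [([0.499, -0.209, 0.119], 0.96), ([0.567, 0.207, 0.083], 0.54), ([0.556, 0.142, 0.019], 0.18)]
beaker [([0.678, 0.039, -0.0], 0.69)]
bottle_small [([0.724, -0.073, -0.001], 0.67)]
eraser [([0.344, -0.148, -0.004], 0.66)]
t 1.2
```

View pics/top0.png

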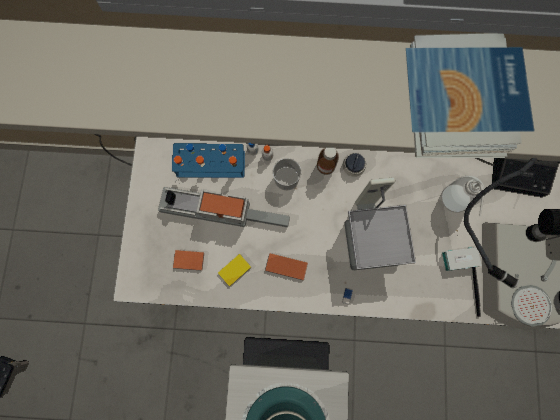

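View pics/side0.png

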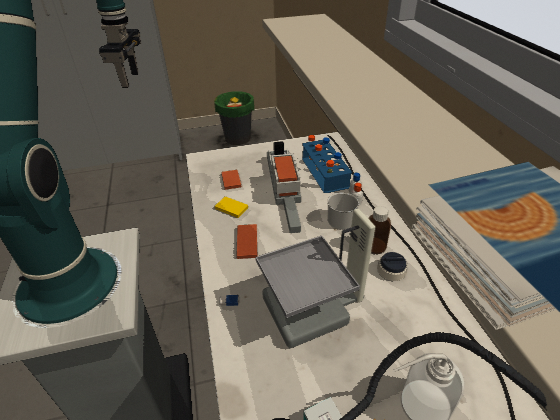

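Full-length tile D1 is at top-picture px (286,267). The red short one at (188,260) fits S1, the yellow one at (234,270) is a decoy, and the blue-sleeved eraser is near (347,295). The magazine is at (205,205), its rail at (268,218), and the pan at (381,237). Next I'll measure rectangles from the depth and check the lengths in one crop.

```bash
cat > h.py <<'E'
from station import env, effector, solver, viewer, workorder, search_frame, tip_of
import cv2, numpy as np
def world(cam,d):
    i=viewer.camera_info(cam); K=np.array(i["intrinsics"])
    if "eye" in i: R,t=np.array(i["rotation"]),np.array(i["eye"])
    else:
        s=env.sense(); T=np.array(i["T_tool_cam"]); Rt=np.array(s["tcp_rot"])
        R,t=Rt@T[:3,:3],Rt@T[:3,3]+np.array(s["ee_pos"])
    v,u=np.mgrid[:d.shape[0],:d.shape[1]]
    P=np.stack([(u-K[0,2])/K[0,0]*d,-(v-K[1,2])/K[1,1]*d,-d],-1)@R.T+t
    P[d<=0]=np.nan
    return P
def red(p):
    h=cv2.cvtColor(p,cv2.COLOR_RGB2HSV)
    return ((h[...,0]<14)|(h[...,0]>172))&(h[...,1]>120)&(h[...,2]>60)
def rects(cam,zlo=-.01,zhi=.2,box=((.3,.8),(-.45,.45)),minpx=80,name=None):
    "red blobs: (centre xyz, long, short, angle of long axis from world y, pixel)"
    p,d=viewer.read_camera(cam); P=world(cam,d)
    if name: cv2.imwrite(name,p[:,:,::-1])
    with np.errstate(invalid="ignore"):
        m=red(p)&(P[...,2]>zlo)&(P[...,2]<zhi)&(P[...,0]>box[0][0])&(P[...,0]<box[0][1])&(P[...,1]>box[1][0])&(P[...,1]<box[1][1])
    n,L,st,c=cv2.connectedComponentsWithStats(m.astype(np.uint8)); out=[]
    for k in range(1,n):
        if st[k,4]<minpx: continue
        out.append(fit(P[L==k])+(np.round(c[k]).tolist(),))
    return out
def fit(Q):
    z=np.median(Q[:,2]); Q=Q[abs(Q[:,2]-z)<.006]
    (cx,cy),_,_=r=cv2.minAreaRect(Q[:,:2].astype(np.float32)); b=cv2.boxPoints(r)
    e=[b[1]-b[0],b[2]-b[1]]; e.sort(key=lambda a:-np.hypot(*a)); l=e[0]*np.sign(e[0][1])
    return (np.round([cx,cy,z],4).tolist(),round(float(np.hypot(*e[0])),4),round(float(np.hypot(*e[1])),4),round(float(np.arctan2(-l[0],l[1])),3))
def rot(a):
    "tool down, closing line (tool y) perpendicular to the direction at angle a from world y; best of two half turns"
    u=np.array([-np.sin(a),np.cos(a),0]); z=np.array([0,0,-1.])
    return np.stack([u,np.cross(z,u),z],1)
E
python3 - <<'E'
from h import *
for r in rects("top"): print(r)
p,d=viewer.read_camera("top"); P=world("top",d)
with np.errstate(invalid="ignore"):
    f=lambda x0,x1,y0,y1,z0,z1:P[(P[...,0]>x0)&(P[...,0]<x1)&(P[...,1]>y0)&(P[...,1]<y1)&(P[...,2]>z0)&(P[...,2]<z1)]
    print("pan",fit(f(.4,.6,-.32,-.1,.11,.135)))
    print("rail",fit(f(.45,.65,-.0,.14,.017,.03)))
    k=f(.55,.62,.32,.39,.065,.085);print("knob",np.nanmean(k,0),len(k))
    q=f(.63,.8,.1,.45,.01,.3); print("rack",np.percentile(q[:,2],[50,99,100]), q.min(0))
    k=f(.52,.7,-.3,-.1,.19,.24);print("post",k.mean(0),len(k))
c=cv2.resize(p[220:310,140:330,::-1],None,fx=4,fy=4,interpolation=cv2.INTER_CUBIC); cv2.imwrite("pics/crop0.png",c)
print("rot0",np.round(env.sense()["tcp_rot"],2).tolist())
print(np.round(viewer.camera_info("wrist")["T_tool_cam"],3).tolist())
E
```

```text
([0.5667, 0.2037, 0.086], 0.1107, 0.0504, -0.127, [222.0, 205.0])
([0.4212, 0.2942, 0.0139], 0.0793, 0.049, -0.024, [188.0, 260.0])
([0.4195, 0.0217, 0.0139], 0.108, 0.0486, -0.184, [286.0, 266.0])
pan ([0.4998, -0.2147, 0.1223], 0.1512, 0.1502, 0.167)
rail ([0.5955, 0.0777, 0.0256], 0.1207, 0.1182, -0.089)
knob [0.58316869 0.349834   0.07483398] 76
rack [0.24137436 0.24608503 0.248352  ] [0.66065474 0.10001599 0.0101506 ]
post [ 0.6596493  -0.18901909  0.22027381] 602
rot0 [[-0.97, 0.26, 0.0], [0.26, 0.97, -0.0], [-0.0, -0.0, -1.0]]
[[-0.001, 0.966, 0.258, 0.073], [1.0, 0.001, -0.0, -0.002], [-0.0, 0.258, -0.966, -0.17], [0.0, 0.0, 0.0, 1.0]]
```

View pics/crop0.png

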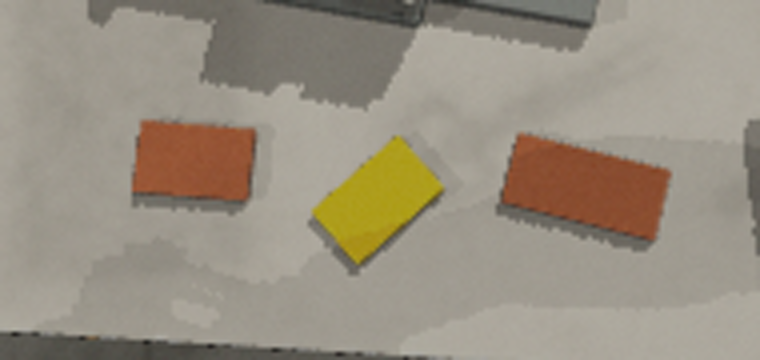

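In the crop, the red piece at (195,160) measures 79 mm, so it is S1 and stays. Yellow at (378,200) is the decoy. Red at (585,185) measures 108 mm, so it is D1, and it is the only loose full-length tile. With D1 on the pan I need 3 more from the magazine (4 x 9 = 36 mm).

```bash
cat >> h.py <<'E'
def best(pos,a):
    q0=np.array(env.sense()["joint_positions"]); c=[]
    for b in (a,a+np.pi):
        q=solver.inverse_kinematics(pos,rot(b))
        if q is not None: c.append((np.abs(np.array(q)-q0).max(),b))
    if not c: raise RuntimeError(f"no IK {pos}")
    return rot(min(c)[1])
def above(pos,a):
    R=best(pos,a); env.reach(pos,R); return R
def st(tag=""):
    s=env.sense(); print(tag,"t%.1f"%s["t"],"tcp",np.round(s["ee_pos"],4),"w %.4f"%s["gripper_width"],"gf %.1f"%s["grasp_force"],"F",np.round(s["wrist_force"],1)); return s
E
python3 - <<'E'
from h import *
p,d=viewer.read_camera("top"); P=world("top",d)
with np.errstate(invalid="ignore"):
    q=P[(P[...,0]>.62)&(P[...,0]<.69)&(P[...,1]>.19)&(P[...,1]<.4)]; print("rack",np.percentile(q[:,2],[50,90,99,100]))
above([.4195,.022,.25],-.17); st()
for r in rects("wrist",name="pics/w0.png"): print(r)
for r in rects("top"): print(r)
E
```

```text
rack [0.00429899 0.05963403 0.09387953 0.09751217]
 t3.7 tcp [0.4198 0.0229 0.25  ] w 0.0923 gf 0.0 F [ 0.  -0.1 -0.1]
([0.5626, 0.1639, 0.0835], 0.0526, 0.0292, 1.439, [410.0, 19.0])
([0.4194, 0.0223, 0.0117], 0.1083, 0.048, -0.183, [282.0, 180.0])
([0.6984, -0.0657, 0.0523], 0.0368, 0.0079, -0.448, [535.0, 218.0])
([0.7, -0.0684, 0.0774], 0.0397, 0.0091, -0.416, [325.0, 164.0])
([0.5666, 0.204, 0.0861], 0.1104, 0.0499, -0.125, [222.0, 205.0])
([0.4211, 0.2943, 0.0139], 0.0798, 0.0488, -0.015, [188.0, 260.0])
```

```bash
cat >> h.py <<'E'
PAN=np.array([.4998,-.2120]); APAN=-1.404
def held(): 
    s=env.sense(); return .044<s["gripper_width"]<.056 and s["grasp_force"]>2
def to_pan(ztop):
    "tile held, its bottom ~3 mm above TCP at most; ztop = height of surface to lay on"
    R=above([PAN[0],PAN[1],.30],APAN); st("over pan")
    if not held(): return False
    env.movel([PAN[0],PAN[1],ztop+.03],R,rate=.15); env.movel([PAN[0],PAN[1],ztop],R,rate=.04); st("low")
    ok=held(); effector.release(); env.pause(.3); env.movel([PAN[0],PAN[1],.30],R,rate=.2); st("up")
    return ok
E
python3 - <<'E'
from h import *
c=[.4194,.0222]; R=above([*c,.12],-.183)
env.movel([*c,.03],R,rate=.15); env.movel([*c,.003],R,rate=.05); st("down")
effector.grasp(35); st("grip"); env.movel([*c,.06],R,rate=.1); env.pause(.2); st("lift")
if held():
    env.movel([*c,.28],R,rate=.2); st()
    if held(): print(to_pan(.124))
for r in rects("top",name="pics/top1.png"): print(r)
E
```

```text
down t5.8 tcp [0.4193 0.022  0.0028] w 0.0917 gf 0.0 F [-0.9  0.4 -0.4]
grip t6.5 tcp [0.4195 0.0222 0.0031] w 0.0494 gf 35.0 F [0.5 0.3 0.4]
lift t7.4 tcp [0.4189 0.022  0.0595] w 0.0498 gf 35.0 F [ 0.1 -0.  -1.2]
 t8.7 tcp [0.4187 0.022  0.2791] w 0.0493 gf 35.0 F [-1.   0.6 -2.4]
over pan t9.7 tcp [ 0.4997 -0.2102  0.2992] w 0.0501 gf 3.5 F [ 0.   1.  -1.4]
low t11.7 tcp [ 0.4999 -0.2122  0.1241] w 0.0493 gf 35.0 F [-0.1 -0.5 -1.3]
up t13.8 tcp [ 0.4992 -0.2115  0.299 ] w 0.0915 gf 0.0 F [-0.5 -0.5  0.2]
True
([0.6997, -0.0695, 0.0827], 0.0407, 0.0114, -0.368, [326.0, 164.0])
([0.5667, 0.204, 0.0861], 0.1104, 0.051, -0.118, [222.0, 205.0])
([0.4906, -0.1996, 0.125], 0.0518, 0.0272, 0.959, [376.0, 241.0])
([0.4213, 0.2945, 0.0139], 0.0797, 0.0491, -0.016, [188.0, 260.0])
```

```bash
cat >> h.py <<'E'
BED=np.array([.5667,.204]); AM=-.13
UM=np.array([-np.sin(AM),np.cos(AM)])
def mp(y,z): return [*(BED+y*UM),z]
E
python3 - <<'E'
from h import *
env.reach([.45,.0,.3],best([.45,0,.3],AM)) 
effector.grasp(20)
R=above(mp(.195,.20),AM); st()
p,d=viewer.read_camera("side"); cv2.imwrite("pics/pan1.png",cv2.resize(p[200:360,220:420,::-1],None,fx=4,fy=3.75)[:600])
env.movel(mp(.195,.05),R,rate=.12); st("down")
for y in (.185,.180,.175,.172,.169,.166,.163):
    env.movel(mp(y,.05),R,rate=.03); s=st(y)
    if abs(s["wrist_force"][1])>1.2: break
print([(np.round(r["at"],3),round(r["score"],2)) for r in tip_of("side","pusher_knob")])
E
```

```text
t17.6 tcp [0.5929 0.3957 0.2012] w 0.0005 gf 0.0 F [ 0.1 -0.5  0.7]
down t19.1 tcp [0.5926 0.3977 0.051 ] w 0.0007 gf 0.0 F [-0.2  0.5 -0.6]
0.185 t19.6 tcp [0.5908 0.3873 0.0502] w 0.0005 gf 0.0 F [ 0.4 -0.2 -0.6]
0.18 t19.9 tcp [0.5901 0.3822 0.05  ] w 0.0000 gf 0.0 F [-0.2  0.2  0.8]
0.175 t20.2 tcp [0.5895 0.3772 0.0501] w 0.0003 gf 0.0 F [0.8 0.  0.1]
0.172 t20.5 tcp [0.589  0.3743 0.05  ] w 0.0002 gf 0.0 F [-0.1 -0.3  0.1]
0.169 t20.7 tcp [0.5886 0.3715 0.05  ] w 0.0005 gf 0.0 F [-0.3  0.  -0. ]
0.166 t21.0 tcp [0.5882 0.3688 0.05  ] w 0.0006 gf 0.8 F [-0.   1.2 -0.7]
0.163 t21.2 tcp [0.5879 0.3664 0.0501] w 0.0005 gf 2.0 F [ 2.1  4.4 -1.2]
[]
```

View pics/pan1.png

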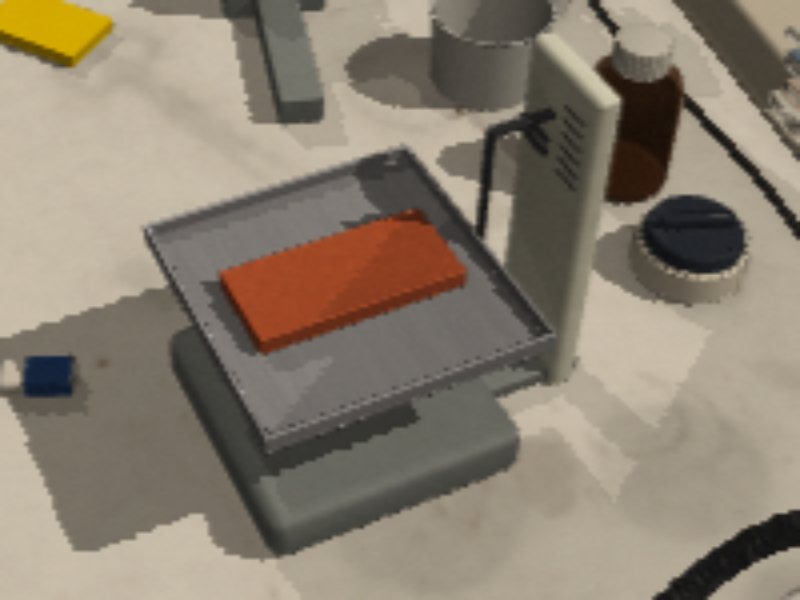

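The tile lies flat in the middle of the pan at crop (345,280). The knob is met at y≈0.166 of mag_bed. Now shove about 42 mm, let go, and look at the exit.

```bash
cat >> h.py <<'E'
def push(y1,fmax=35):
    R=np.array(env.sense()["tcp_rot"])
    for y in np.arange(.160,y1-.0005,-.006):
        env.movel(mp(y,.05),R,rate=.06); f=env.sense()["wrist_force"]
        if np.hypot(f[0],f[1])>fmax: print("stop at",y,f); break
    s=st("pushed"); print("knob rear contact y",(np.array(s["ee_pos"][:2])-BED)@UM)
    env.movel(mp(.195,.05),R,rate=.15); env.movel(mp(.195,.20),R,rate=.2); st("off")
E
python3 - <<'E'
from h import *
push(.124)
R=above(mp(-.10,.25),AM); effector.release(); st()
for r in rects("wrist",name="pics/w1.png"): print(r)
p,d=viewer.read_camera("side"); cv2.imwrite("pics/s1.png",cv2.resize(p[120:250,200:380,::-1],None,fx=4,fy=4))
P=world("side",d); print([(np.round(r["at"],3),round(r["score"],2)) for r in tip_of("side","pusher_knob")])
E
```

```text
pushed t23.0 tcp [0.5837 0.3301 0.0502] w 0.0004 gf 4.6 F [ 4.8  8.5 -5.6]
knob rear contact y 0.12719770775953196
off t24.5 tcp [0.5912 0.3969 0.1987] w 0.0004 gf 0.0 F [-0.1 -0.2 -0.3]
 t27.1 tcp [0.5537 0.1048 0.25  ] w 0.0918 gf 0.0 F [-0.1  0.6 -0.3]
([0.4206, 0.2907, 0.0117], 0.0705, 0.0509, -0.025, [143.0, 33.0])
([0.5663, 0.2026, 0.0837], 0.1097, 0.0502, -0.125, [283.0, 89.0])
([0.6922, 0.186, 0.0895], 0.0202, 0.0201, 0.765, [417.0, 92.0])
([0.557, 0.1252, 0.0356], 0.0487, 0.0234, 1.438, [284.0, 167.0])
([0.7406, 0.0974, 0.0638], 0.0183, 0.0182, 0.959, [454.0, 174.0])
[(array([0.583, 0.353, 0.054]), 0.67)]
```

View pics/w1.png

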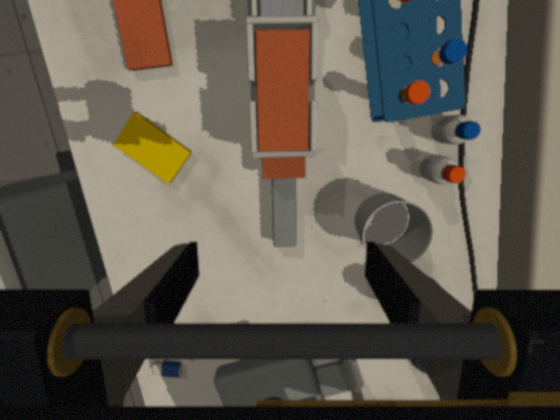

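The bottom tile sticks out about 25 mm at px (284,167), straight, and the pusher knob is home. I'll grip the end, pull it onto the rail, regrip in the middle and lay it in the pan.

```bash
cat >> h.py <<'E'
def pull(yend):
    "yend: mag y of the tile's outer end; pulls till rear is 8 mm clear of the wall"
    R=above(mp(yend+.0105,.15),AM)
    env.movel(mp(yend+.0105,.05),R,rate=.15); env.movel(mp(yend+.0105,.024),R,rate=.05); st("at end")
    effector.grasp(50); st("gripped")
    y1=-.179+.0105
    env.movel(mp(y1,.024),R,rate=.05); st("pulled")
def regrip(yc=-.124):
    R=np.array(env.sense()["tcp_rot"])
    effector.release(); env.movel(mp(yc,.0255),R,rate=.1); effector.grasp(40); st("regrip")
    env.movel(mp(yc,.07),R,rate=.1); env.pause(.2); st("lift"); return held()
E
python3 - <<'E'
from h import *
pull(-.0905)
p,d=viewer.read_camera("side"); cv2.imwrite("pics/s2.png",cv2.resize(p[120:270,200:380,::-1],None,fx=4,fy=4)); print(held())
E
```

```text
at end t29.2 tcp [0.5564 0.1245 0.0238] w 0.0920 gf 0.0 F [-0.  -0.3 -0.6]
gripped t29.9 tcp [0.5568 0.1245 0.0241] w 0.0496 gf 50.0 F [ 1.1 -1.3 -0.1]
pulled t31.8 tcp [0.5448 0.0369 0.0241] w 0.0494 gf 50.0 F [-1.   1.9  4.7]
True
```

View pics/s2.png

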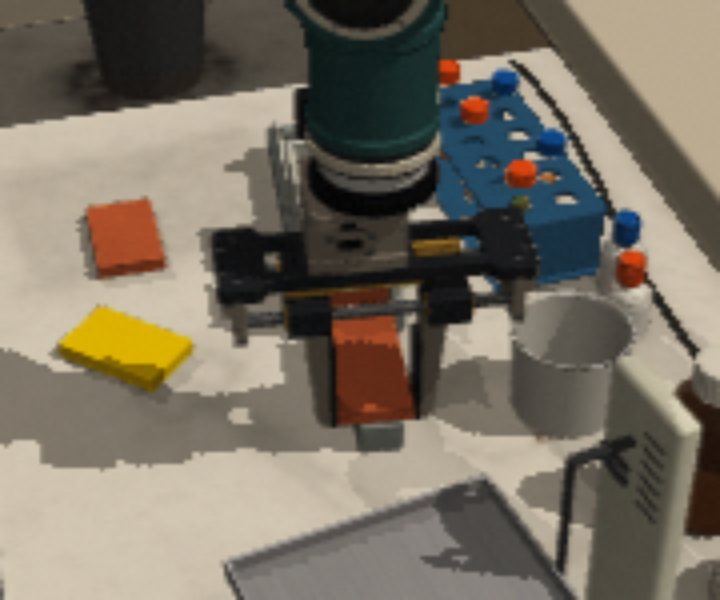

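The tile is out on the rail at crop (370,370) and held straight. Next I regrip it and lay it in the pan.

Run:
```python
from h import *
if regrip():
    env.movel(mp(-.124,.28),np.array(env.sense()["tcp_rot"]),rate=.2)
    print(to_pan(.1265))
    env.reach([.45,.0,.3],best([.45,0,.3],AM)); effector.grasp(20)
    R=above(mp(.195,.20),AM)
    for r in rects("top",name="pics/top2.png"): print(r)
    p,d=viewer.read_camera("side"); cv2.imwrite("pics/s3.png",cv2.resize(p[140:340,200:400,::-1],None,fx=3,fy=3))
    print([(np.round(r["at"],3),round(r["score"],2)) for r in tip_of("side","pusher_knob")])
st()
```

```text
regrip t33.9 tcp [0.5507 0.0809 0.0255] w 0.0497 gf 40.0 F [-0.5 -0.4  0.7]
lift t34.7 tcp [0.5501 0.081  0.0694] w 0.0496 gf 40.0 F [-0.7 -0.2 -0.9]
over pan t37.1 tcp [ 0.5005 -0.2104  0.2995] w 0.0494 gf 40.0 F [-1.1 -0.4 -1.6]
low t39.1 tcp [ 0.4999 -0.2122  0.1266] w 0.0492 gf 40.0 F [-0.4 -0.3 -1.8]
up t41.1 tcp [ 0.4993 -0.2115  0.299 ] w 0.0919 gf 0.0 F [ 0.8  0.8 -0.1]
True
([0.5654, 0.202, 0.0741], 0.108, 0.0506, -0.124, [223.0, 206.0])
([0.5024, -0.2344, 0.1182], 0.1097, 0.0932, -1.418, [388.0, 237.0])
([0.4213, 0.2941, 0.0139], 0.0799, 0.049, -0.025, [188.0, 260.0])
[(array([ 0.498, -0.21 ,  0.1  ]), 0.67), (array([0.585, 0.356, 0.056]), 0.65)]
 t45.1 tcp [0.5926 0.3964 0.2014] w 0.0004 gf 0.0 F [-0.1 -0.7  0. ]
```

View pics/s3.png

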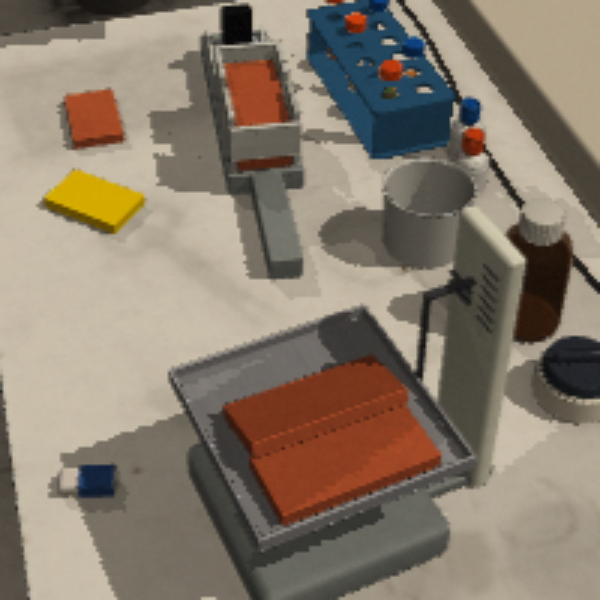

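Tile 2 slid sideways off D1 and lies beside it in the pan (crop (345,465)), with the pointer down two graduations. I'll check the heights in the pan frame before stacking more.

```bash
cat >> h.py <<'E'
def panprof(cam="top"):
    p,d=viewer.read_camera(cam); P=world(cam,d).reshape(-1,3)
    ex=np.array([.986,.166]); ey=np.array([-.166,.986]); Q=P[:,:2]-PAN; a,b=Q@ex,Q@ey
    for y in np.arange(-.075,.076,.01):
        row=[]
        for x in (-.06,-.045,-.02,0,.02,.045,.06):
            with np.errstate(invalid="ignore"): m=(abs(a-x)<.006)&(abs(b-y)<.005)
            row.append("%5.1f"%(1e3*np.nanmedian(P[m,2])) if m.any() else "  -  ")
        print("%4d"%round(y*1e3),*row)
E
python3 -W ignore - <<'E'
from h import *
panprof()
E
```

```text
-75 108.5 108.6 109.0 109.3 109.8 109.1 106.5
 -65 105.3 116.8 114.9 116.6 114.9 115.9 105.4
 -55 104.5 116.5 116.0 115.4 116.1 115.7 104.6
 -45 105.6 116.7 116.4 117.0 117.2 116.3 103.0
 -35 104.4 116.1 115.9 116.1 116.5 116.1 104.3
 -25 104.9 126.2 120.5 127.2 126.1 127.2 103.0
 -15 105.1 126.7 126.6 127.1 126.4 128.1 104.0
  -5 105.2 124.1 123.7 124.6 123.7 123.8 103.5
   5 105.4 121.1 122.7 121.4 121.2 122.2 104.5
  15 104.4 119.2 118.2 119.6 119.4 119.1 104.9
  25 105.4 104.0 105.9 107.3 105.8 104.2 104.4
  35 104.2 104.6 104.3 103.4 103.2 103.2 103.9
  45 104.1 103.6 104.1 103.9 104.0 105.3 103.9
  55 104.2 104.2 105.0 104.4 103.9 104.6 104.1
  65  37.1  35.0  35.2  38.7  35.9  36.6  36.3
  75   3.5   2.7   3.8   2.3   3.2   3.6   4.0
```

In the pan, D1 lies flat at y -69 to -19 mm, so it was knocked aside. Tile 2 is tilted with its edge on D1. I'll nudge tile 2 about 10 mm toward +y with shut fingers so it drops flat beside D1.

```bash
cat >> h.py <<'E'
def pp(x,y,z): return [*(PAN+x*np.array([.986,.166])+y*np.array([-.166,.986])),z]
E
python3 -W ignore - <<'E'
from h import *
env.reach([.45,.0,.3],best([.45,0,.3],.167))
R=above(pp(-.004,-.052,.25),.167); env.movel(pp(-.004,-.052,.14),R,rate=.15); env.movel(pp(-.004,-.052,.1185),R,rate=.05); st()
for y in (-.040,-.034,-.030,-.026,-.022):
    env.movel(pp(-.004,y,.1185),R,rate=.04); st(y)
env.movel(pp(-.004,-.028,.1185),R,rate=.05)
env.movel(pp(-.004,-.028,.26),R,rate=.2)
env.reach([.45,.0,.3],best([.45,0,.3],AM)); R=above(mp(.195,.20),AM); st()
panprof()
E
```

```text
t49.3 tcp [ 0.5044 -0.264   0.1183] w 0.0006 gf 0.0 F [ 0.9 -0.1 -0.8]
-0.04 t49.7 tcp [ 0.5027 -0.2517  0.1187] w 0.0003 gf 0.0 F [-0.6 -0.4  0.2]
-0.034 t50.0 tcp [ 0.5015 -0.2459  0.1185] w 0.0005 gf 0.0 F [-0.2 -0.3 -0.2]
-0.03 t50.3 tcp [ 0.5008 -0.242   0.1185] w 0.0005 gf 0.0 F [ 0.  -1.4 -0. ]
-0.026 t50.5 tcp [ 0.5002 -0.2379  0.1185] w 0.0008 gf 0.0 F [-0.8  0.1 -0.5]
-0.022 t50.8 tcp [ 0.4995 -0.234   0.1185] w 0.0002 gf 0.0 F [-0.2 -0.3 -0. ]
 t54.5 tcp [0.5931 0.3955 0.2011] w 0.0005 gf 0.0 F [ 0.1 -0.3 -0. ]
 -75 108.5 109.5 109.2 109.9 107.9 110.4 106.0
 -65 105.7 116.5 115.3 116.7 116.1 116.5 104.1
 -55 104.6 115.5 116.7 116.6 116.1 116.1 104.5
 -45 104.0 115.9 116.1 116.6 116.7 116.0 104.2
 -35 105.0 116.3 116.6 116.1 115.6 117.3 104.9
 -25 106.7 116.4 116.0 115.0 115.4 116.0 105.3
 -15 105.6 115.5 115.4 115.3 117.0 116.7 104.2
  -5 103.7 116.2 117.4 116.8 116.3 116.4 104.7
   5 104.7 115.9 115.7 116.7 116.0 116.7 104.3
  15 104.7 117.3 117.0 116.1 115.9 114.9 104.6
  25 104.0 116.4 115.9 116.2 115.5 116.7 104.6
  35 105.2 107.4 107.8 105.1 105.7 104.7 105.1
  45 105.2 104.2 105.5 104.7 104.7 102.9 104.3
  55 104.0 105.1 103.5 105.2 103.6 104.5 104.3
  65  34.2  35.7  35.8  36.4  35.7  35.3  36.5
  75   3.1   3.1   3.2   3.6   3.1   4.5   2.7
```

Both tiles now lie flat side by side. On to the next magazine tile.

```bash
cat >> h.py <<'E'
def to_pan2(z,y=-.016):
    R=above(pp(0,y,.30),APAN); st("over pan")
    if not held(): return False
    env.movel(pp(0,y,z+.03),R,rate=.15); env.movel(pp(0,y,z),R,rate=.04); st("low")
    ok=held(); effector.release(); env.pause(.3); env.movel(pp(0,y,.30),R,rate=.2); st("up"); return ok
def next_tile(z):
    "fingers shut, standing at mp(.195,.20)"
    R=np.array(env.sense()["tcp_rot"])
    env.movel(mp(.195,.05),R,rate=.15); env.movel(mp(.169,.05),R,rate=.06); push(.124)
    above(mp(-.10,.25),AM); effector.release()
    ends=[]
    for r in rects("wrist"):
        y,x=(np.array(r[0][:2])-BED)@UM,(np.array(r[0][:2])-BED)@np.array([UM[1],-UM[0]])
        if abs(x)<.008 and -.12<y<-.06 and .028<r[0][2]<.045: ends.append(y-r[2]/2); print("end",r,round(ends[-1],4),round(x,4))
    kn=[np.array(r["at"]) for r in tip_of("side","pusher_knob")] if viewer.read_camera("side") else []
    print("knob y",[round((k[:2]-BED)@UM,3) for k in kn])
    if len(ends)!=1 or abs(ends[0]+.091)>.004: print("CHECK"); return False
    pull(ends[0])
    if not held() or not regrip(): print("LOST"); return False
    env.movel(mp(-.124,.28),np.array(env.sense()["tcp_rot"]),rate=.2)
    ok=to_pan2(z)
    env.reach([.45,.0,.3],best([.45,0,.3],AM)); effector.grasp(20); above(mp(.195,.20),AM); st("end"); return ok
E
python3 -W ignore - <<'E'
from h import *
print(next_tile(.1175))
panprof()
for r in rects("top"): print(r)
E
```

```text
pushed t58.1 tcp [0.5835 0.3299 0.0503] w 0.0004 gf 4.1 F [ 4.   7.6 -3.9]
knob rear contact y 0.12697794301220713
off t59.6 tcp [0.5912 0.3967 0.1987] w 0.0002 gf 0.0 F [-0.4 -1.1 -0.1]
end ([0.5565, 0.1247, 0.0357], 0.0488, 0.0242, 1.481, [283.0, 168.0]) -0.0921 0.0002
knob y [np.float64(0.149)]
at end t64.2 tcp [0.5561 0.123  0.0238] w 0.0920 gf 0.0 F [ 0.5 -0.5  0.3]
gripped t65.0 tcp [0.5565 0.123  0.0241] w 0.0494 gf 50.0 F [-0.1  0.2  0.3]
pulled t66.9 tcp [0.5448 0.0369 0.0241] w 0.0496 gf 50.0 F [-1.4  1.7  5. ]
regrip t68.9 tcp [0.5506 0.0809 0.0255] w 0.0495 gf 40.0 F [-0.  -0.8 -0.5]
lift t69.7 tcp [0.5501 0.081  0.0693] w 0.0495 gf 40.0 F [ 0.4  0.  -0.9]
over pan t72.1 tcp [ 0.5032 -0.2261  0.2995] w 0.0489 gf 40.0 F [ 0.5  1.  -2.1]
low t74.2 tcp [ 0.5026 -0.228   0.1176] w 0.0495 gf 40.0 F [ 0.5  0.4 -1.2]
up t76.3 tcp [ 0.5019 -0.2273  0.299 ] w 0.0921 gf 0.0 F [-0.1 -0.7 -0.4]
end t80.2 tcp [0.593  0.3957 0.2012] w 0.0005 gf 0.0 F [-0.2 -1.   0.4]
True
 -75  95.9  98.7  98.6 100.9  99.8 100.8  95.4
 -65  94.8 107.2 107.1 107.3 106.7 106.9  94.8
 -55  96.4 107.0 106.8 107.2 107.2 107.0  95.0
 -45  94.8 107.6 110.4 108.8 107.4 113.5  95.0
 -35  97.0 118.6 117.9 120.0 119.2 119.2  94.9
 -25  96.7 119.5 119.1 117.5 120.1 119.0  97.1
 -15  95.2 119.2 118.8 119.0 118.8 119.6  95.5
  -5  95.6 119.0 117.3 118.8 120.0 118.8  96.1
   5  95.4 116.4 115.6 117.2 117.7 117.7  94.7
  15  95.0 107.2 107.0 106.8 106.9 107.2  94.8
  25  94.9 107.0 106.9 106.4 106.2 107.4  94.5
  35  95.2  95.8  96.9  94.9  96.1  96.5  94.4
  45  94.9  94.7  94.9  94.3  95.4  95.5  95.8
  55  95.0  95.9  95.1  96.3  94.7  93.9  94.5
  65  32.6  34.4  37.4  33.9  35.4  35.2  34.9
  75   3.8   4.1   2.2   4.1   3.3   2.1   3.4
([0.5651, 0.2033, 0.0621], 0.1072, 0.0504, -0.11, [223.0, 206.0])
([0.502, -0.2297, 0.1129], 0.1109, 0.1015, -1.414, [385.0, 237.0])
([0.4212, 0.2942, 0.014], 0.0792, 0.0494, -0.022, [188.0, 260.0])
```

```bash
python3 -W ignore - <<'E'
from h import *
print(next_tile(.1205))
panprof()
for r in rects("top"): print(r)
p,d=viewer.read_camera("side"); cv2.imwrite("pics/s5.png",cv2.resize(p[130:340,190:410,::-1],None,fx=2.7,fy=2.7))
cv2.imwrite("pics/post5.png",cv2.resize(p[200:300,320:400,::-1],None,fx=6,fy=6,interpolation=cv2.INTER_CUBIC))
E
```

```text
pushed t83.8 tcp [0.5835 0.3289 0.0502] w 0.0005 gf 3.3 F [ 2.9  7.  -2. ]
knob rear contact y 0.12605699682874655
off t85.3 tcp [0.5912 0.3968 0.1987] w 0.0004 gf 0.0 F [-0.9 -0.4 -0.2]
end ([0.555, 0.1246, 0.0356], 0.0479, 0.025, 1.467, [282.0, 168.0]) -0.0927 -0.0013
knob y [np.float64(0.15)]
at end t90.0 tcp [0.556  0.1223 0.0238] w 0.0921 gf 0.0 F [ 0.3 -0.3 -0.2]
gripped t90.7 tcp [0.5564 0.1224 0.0241] w 0.0491 gf 50.0 F [ 1.6 -0.1  0.5]
pulled t92.5 tcp [0.5445 0.0372 0.024 ] w 0.0491 gf 50.0 F [-1.3  2.1  6.3]
regrip t94.6 tcp [0.5505 0.0809 0.0255] w 0.0490 gf 40.0 F [ 0.  -1.3  0.9]
lift t95.4 tcp [0.5501 0.081  0.0694] w 0.0491 gf 40.0 F [ 0.   0.8 -1.2]
over pan t97.8 tcp [ 0.5032 -0.2261  0.2995] w 0.0499 gf 40.0 F [ 0.3  0.7 -0.4]
low t99.8 tcp [ 0.5026 -0.228   0.1206] w 0.0495 gf 40.0 F [ 0.7  0.2 -1.5]
up t102.0 tcp [ 0.5019 -0.2273  0.299 ] w 0.0922 gf 0.0 F [-0.2 -0.5 -0. ]
end t105.8 tcp [0.5928 0.3958 0.2012] w 0.0003 gf 0.0 F [-0.5 -0.3 -0.2]
True
 -75  89.5  91.0  92.0  89.7  89.6  88.7  87.8
 -65  86.2  98.2  97.6  98.3  96.6  97.2  87.2
 -55  87.5  97.0  97.
[... 204 characters left out ...]
0.7  87.6
  -5  85.2 122.3 122.2 121.9 121.2 122.6  87.8
   5  86.8 114.3 116.4 115.6 118.4 118.4  86.2
  15  87.5  96.9  97.5  96.6  96.9  97.9  85.8
  25  84.3  98.1  98.3  98.1  97.6  98.5  84.8
  35  85.5  87.7  88.8  87.1  85.6  85.9  86.2
  45  86.0  85.9  86.7  85.7  86.0  84.8  85.9
  55  85.2  85.7  86.3  85.3  85.8  85.0  85.7
  65  35.0  33.4  37.6  37.1  33.0  35.2  33.7
  75   4.5   3.4   3.3   4.0   2.4   5.0   5.2
([0.7028, -0.0724, 0.0869], 0.0344, 0.0148, -0.188, [325.0, 164.0])
([0.5652, 0.204, 0.0502], 0.105, 0.0507, -0.112, [224.0, 207.0])
([0.5023, -0.2294, 0.1175], 0.1099, 0.0506, -1.396, [384.0, 238.0])
([0.4211, 0.2938, 0.0141], 0.0792, 0.0487, -0.017, [188.0, 260.0])
```

View pics/s5.png

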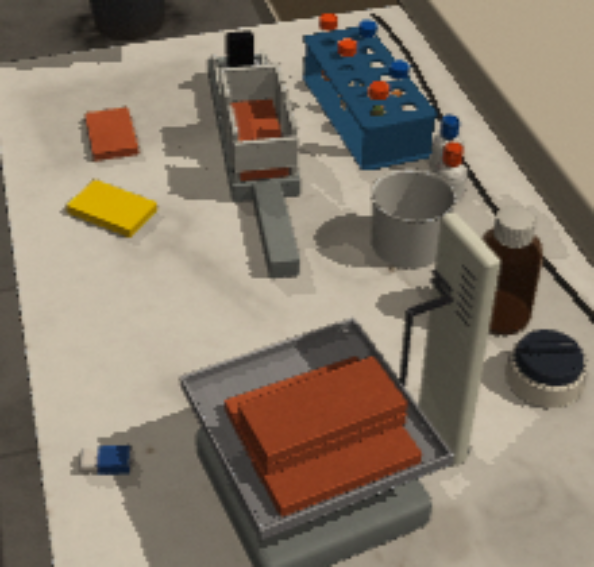

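View pics/post5.png

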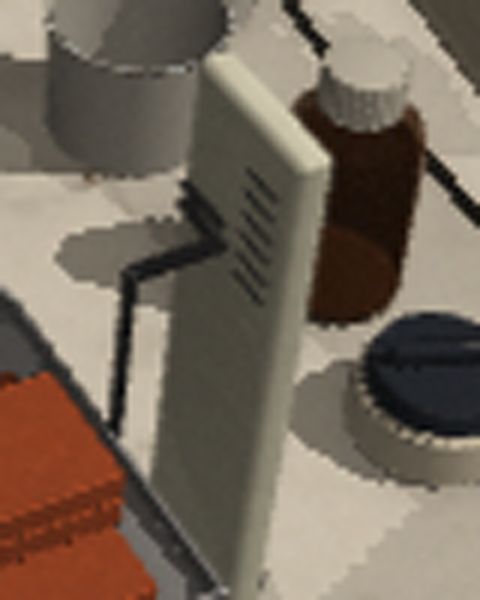

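The pan has sunk 36 mm, so four tiles lie in it and the pointer is in the band. The pusher is home, two tiles remain in the magazine, S1 is untouched, and nothing is half out.

```bash
python3 -c "
from h import *
print(workorder.finish_job())"
```

```text
the job is handed in; nothing more can be done
None
```

The job is handed in at about 106 s. The loose tile and three magazine tiles lie in the pan, which has sunk about 36 mm (band 31.5 to 40.5 mm). The pusher is home, the short reject is still on the desk, and I left the beaker, bottle and eraser alone. D1 slid a few centimetres inside the pan partway through, probably from the expected knock, so I nudged the second tile flat beside it before stacking the last two on top.

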